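Crank the curing turntable round to its index mark

TASK

The turntable of the ring curing station must be brought to its index mark: take the crank with the square socket from the mat, push it right down onto the station's square shaft and turn it clockwise until the pointer at the shaft's foot lines up with the raised index bar. Then lift the crank off and set it down gently, standing flat on its underside, anywhere on the mat.

Things in the scene. Friction and masses are not known exactly. Their poses are not given: they have to be found in the camera images.
- crank_hub (a point): Hub centre, 28 mm above the underside, of the aluminium crank to use: SQUARE hub 38 wide, 56 high (mm), 24.4 square hole right through. x: along the flat arm (18 wide, 12 thick, ends 85 from hub axis, at underside level) to a black knob (24 across, top 46 up, 75 out); z up; grip flats at +-y. 0.22 kg. A smaller crank (ROUND hub 34 wide, knob 52 out), 120 to 155 away on the mat, does not fit.
- shaft_seat (a point): On the axis of the station's upright 22 mm square shaft, at its collar's top (62 mm above counter), where the hub's underside seats. Shaft rises 42 mm, top 16 mm tapering to a 12 mm tip. Turns with it: z up, x to the black pointer at its foot; flats at +-x, +-y. Crank fits in 4 quarter turns, 6 deg play, clearing pointer and bar. Orange shield (top 117 mm) starts 122 mm from the axis.
- shaft (a joint): Angle of shaft and pointer, rad, growing clockwise seen from above; 0 = pointer (50 mm long) in line with the black raised index bar (18 x 5 x 6 mm) on the white station, 64 mm from the axis. Starts between -1.3 and -0.7, turns lightly (0.1 N m), stays where left; stops at -1.5 and 0.6. The turntable under the shield turns with it.
- mat: Grey silicone mat, flat and fixed, 220 x 260 mm and 3 mm thick, holding the two cranks. Origin at the centre of its underside, on the counter; x along the 220 mm side, y along the 260 mm side, z up.
Mind the look-alikes: they are no part of the job. What is shaped like the part that bears crank_hub but green, purple or yellow is not meant.

How it is judged:
By the outcome, as a careful person would: the job done as asked, in the order asked, and still so for the second after the job is handed in, with the robot touching nothing.
It also fails if it takes over 58 s, if anything falls off the work surface, if the arm or the gripper's body presses on something with over 40 N, if the wrist force passes 120 N, or if a joint passes its speed limit or range.

ROBOT

A 6-joint arm with a two-finger parallel gripper is mounted at the origin on the work surface. World frame = base frame: x ahead of the robot, y to its left, z up, the work surface at z = 0. Lengths are in m, angles in degrees, forces in N, time in s.
With the tool pointing down it reaches from about 0.3 to 0.75 m from the base axis. Payload 8.5 kg.
Tool frame: the origin (TCP) lies between the finger pads; the fingertips stand 19 mm ahead of it and the grasp point (between the pads) is the TCP; z points along the fingers, y is the direction in which the jaws open and shut (so a half turn about z gives the same grasp; the last joint's range is limited). The gripper opens to 85 mm and grips with 20 to 120 N. Pads are 22 mm wide; open, the fingers measure 114 mm over their backs; the gripper's body (76 mm by 85 mm) begins 54 mm behind the grasp point. The pads swing forward as they close: fully open they stand 13 mm farther back than shut.
Start: joints at [-76.049, 21.807, 74.336, -0, 83.858, -12.336], TCP at [0.244, -0.493, 0.25] pointing down, gripper open.
Joint ranges: [-178.18, 178.18], [-50.72, 133.34], [12.68, 142.11], [-81.47, 261.47], [9.98, 163.14], [-165.26, 165.26]. Speed limits (degrees/s): [136.94, 136.94, 180, 180, 180, 180].

INTERFACE

Orientations are given as a 3x3 rotation matrix whose columns are the frame's x, y, z axes.
In Python, from rig import env gives the robot as it stands.
- The arm moves only by the shell command python3 -m pendant 'ROWS' [OPENING] [FORCE]. ROWS is JSON, a list of rows, each a list of 2 entries, a list of its own where there are three numbers: the shift along the tool's x, y, z scaled (see below), then the turn, a rotation vector about the tool's x, y, z scaled (see below). A call has 1 to 20 rows; each row shifts and turns the commanded pose from where the row before left it, along the tool's axes as they then stand; what a row does not reach is not made up. The controller multiplies each number of a shift by 0.1 m and each number of a turn by pi/2 rad. A row lasts 1/8 s, in which the tool goes at most 62.5 mm and 10.7 degrees, less where a joint would pass 70% of its speed; a pose out of reach is approached as far as the arm can. A call with a number of a shift or a turn outside -1 to 1 is refused whole. A call with a gripper value outside its range is refused whole. OPENING is the gripper command: -1 is shut, 1 is fully open, values between are in proportion, set as the call begins (- or left out, the last holds). The fingers move at their own pace and stop on an object; FORCE is the grip in N (left out, the last holds). Time passes only in rows, so rows that do not move let the fingers close. It gives the time, the measured TCP pose, the force and the opening at its end, in the units of the state.
- env.observe(): the state, without advancing time (a new reading comes with each control period).
- env.get_image(name): name is "side" or "top"; returns a dict with "image" (400x640x3 uint8, red, green, blue), "K" (3x3 intrinsics, pixels), "R" (3x3) and "t" (3): a world point X has camera coordinates R X + t. Camera axes: x right, y down, z forward; pixel columns grow to the right and rows downward; lengths in m; the calibration is good to about 2 mm. A picture is of the moment at which its call begins. There is no depth.
- env.close_job(): hands the job in, once; it reports no verdict.
The state is a dict: "time_s": time; "q": joint angles; "qvel": joint speeds; "joint_efforts": joint torques, N m; "position": TCP position; "tool_rot": TCP orientation; "ft_force": force on the tool from outside, world axes, zero at the start; "wrist_torque": the same for the moment, N m; "grip_width": finger opening in m.
Only numpy, scipy, OpenCV 4.12 (cv2) and the standard library are available. Lean on these libraries where they do the work, as an engineer would, in place of code of your own. Each camera call takes 0.05 s, during which the arm holds its last target.

## Working session

There is one attempt and no reset: what is moved stays moved. The work goes in short steps, Python scripts to look and compute and a shell command to move; the robot and the scene stay as the last step left them, time stands still between calls to the robot, and variables do not carry over. Pictures are saved under pics/ and viewed, and the job is handed in when it is done.

```bash
ls; mkdir -p pics; python3 - <<'E'
from rig import env
import cv2,pickle
for n in("side","top"):
    d=env.get_image(n);cv2.imwrite(f"pics/{n}0.png",d["image"][:,:,::-1])
    print(n,d["K"],d["R"],d["t"])
print(env.observe())
E
```

```text
pics
side [[422.9820257    0.         325.34669112]
 [  0.         422.9820257  206.62686525]
 [  0.           0.           1.        ]] [[-0.72818075 -0.68510706 -0.01952227]
 [-0.36801134  0.41486079 -0.83214072]
 [ 0.57820451 -0.59876443 -0.5542208 ]] [0.2514168  0.27703385 0.62437418]
top [[428.78502848   0.         322.14652944]
 [  0.         428.78502848 198.7901172 ]
 [  0.           0.           1.        ]] [[ 0.0104038  -0.99978121  0.01814657]
 [-0.99043476 -0.01280018 -0.13738681]
 [ 0.13758903 -0.01654365 -0.99035123]] [-0.13000941  0.46328911  1.07471572]
{'time_s': 0.1, 'q': array([-7.60483135e+01,  2.18358184e+01,  7.43795875e+01, -1.29057367e-03,
        8.38581708e+01, -1.23347364e+01]), 'qvel': array([ 0.01472723, -0.0845569 , -0.16384988, -0.02279138,  0.05990588,
       -0.00423039]), 'joint_efforts': array([ 4.45712067e-03, -4.49220264e+01, -2.31658101e+01, -1.49605771e-04,
        3.57445671e-03,  1.17728300e-05]), 'position': array([ 0.24351406, -0.4928818 ,  0.24979064]), 'tool_rot': array([[ 8.96590366e-01,  4.42860707e-01, -3.31349380e-04],
       [ 4.42860759e-01, -8.96589543e-01,  1.24087265e-03],
       [ 2.52449350e-04, -1.25929610e-03, -9.99999175e-01]]), 'ft_force': array([-0.93550315, -0.12527013,  0.35075523]), 'wrist_torque': array([-9.01097397e-05, -6.11211768e-02,  2.32273821e-02]), 'grip_width': 0.08521310590059462}
```

View pics/top0.png

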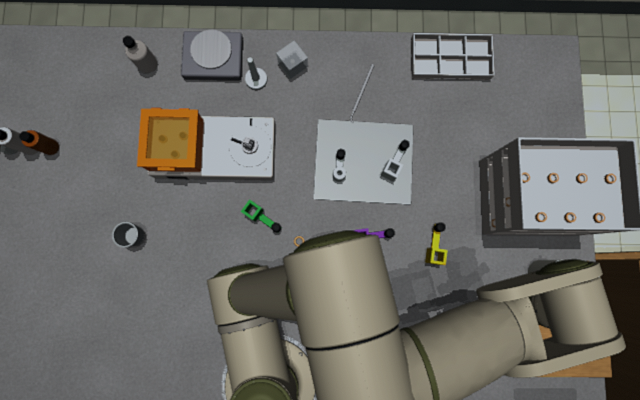

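View pics/side0.png

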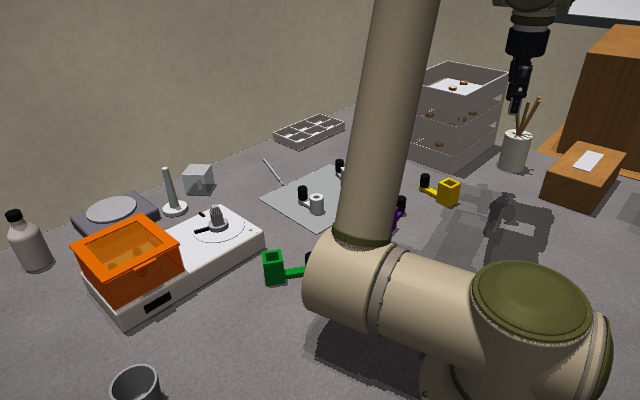

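Candidates, by pixel in the top picture:
- aluminium crank with a square-looking hub, (390,173)
- small round-hub crank, (340,173)
- green (252,209), purple (370,233) and yellow (438,257) look-alikes

I choose the one at (390,173) and will check it in a close crop.

```bash
python3 - <<'E'
import cv2,numpy as np
im=cv2.imread("pics/top0.png")
a=cv2.resize(im[110:215,305:425],None,fx=6.5,fy=5.7,interpolation=cv2.INTER_CUBIC)
a=cv2.resize(im[130:190,375:420],None,fx=10,fy=10,interpolation=cv2.INTER_CUBIC)
b=cv2.resize(im[110:190,200:280],None,fx=7,fy=7,interpolation=cv2.INTER_CUBIC)
c=cv2.resize(im[110:215,305:425],None,fx=5,fy=5,interpolation=cv2.INTER_CUBIC)
cv2.imwrite("pics/c1.png",a);cv2.imwrite("pics/c2.png",b);cv2.imwrite("pics/c3.png",c)
E
```

```text
(no output)
```

View pics/c1.png

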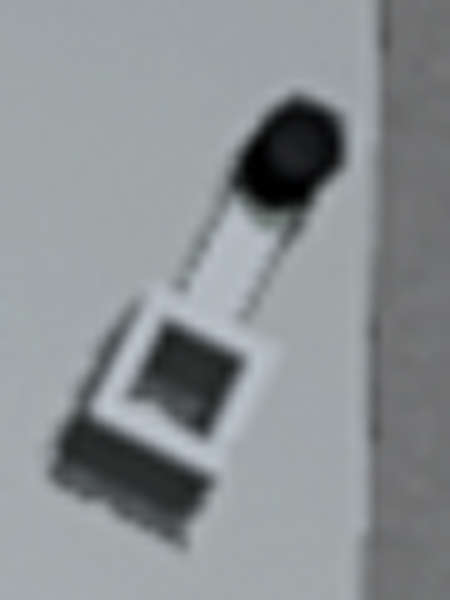

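View pics/c2.png

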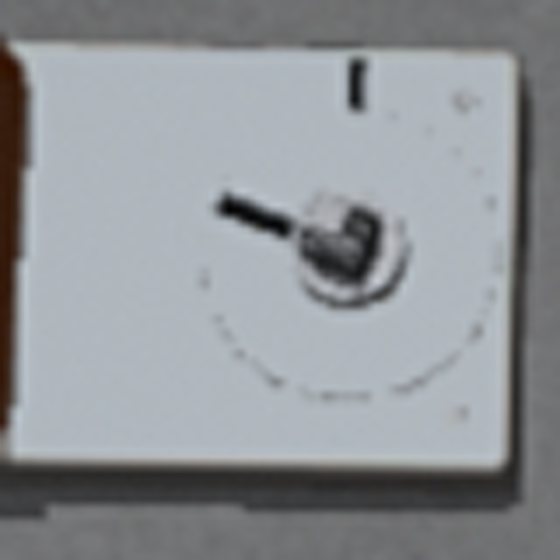

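View pics/c3.png

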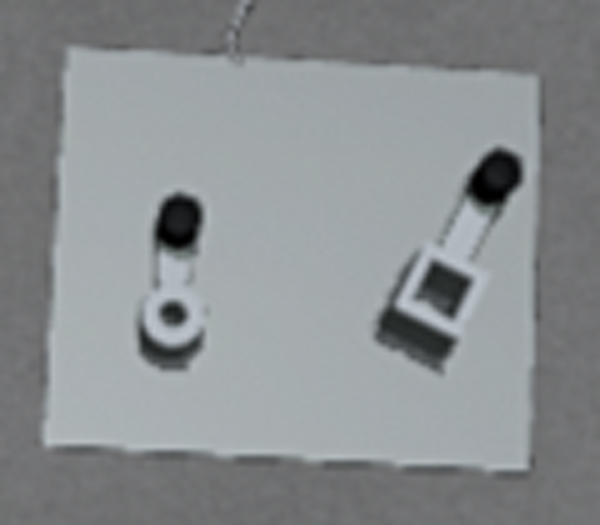

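The crop confirms it: the crank at about (393,167) has a square hub with a square hole. Its knob is at (405,144). Next I measure the station in the side view.

```bash
python3 - <<'E'
import cv2,numpy as np
im=cv2.imread("pics/side0.png")
b=cv2.resize(im[195:260,170:270],None,fx=8,fy=8,interpolation=cv2.INTER_CUBIC)
cv2.imwrite("pics/c4.png",b)
E
cat > h.py <<'E'
import numpy as np
from rig import env
CAM={"side":(np.array([[422.982,0,325.34669],[0,422.982,206.62687],[0,0,1]]),np.array([[-0.72818075,-0.68510706,-0.01952227],[-0.36801134,0.41486079,-0.83214072],[0.57820451,-0.59876443,-0.5542208]]),np.array([0.2514168,0.27703385,0.62437418])),
"top":(np.array([[428.785,0,322.14653],[0,428.785,198.79012],[0,0,1]]),np.array([[0.0104038,-0.99978121,0.01814657],[-0.99043476,-0.01280018,-0.13738681],[0.13758903,-0.01654365,-0.99035123]]),np.array([-0.13000941,0.46328911,1.07471572]))}
def ray(c,u,v):
    K,R,t=CAM[c];d=R.T@np.linalg.inv(K)@[u,v,1.];return -R.T@t,d
def atz(c,u,v,z):
    o,d=ray(c,u,v);return o+d*(z-o[2])/d[2]
def proj(c,X):
    K,R,t=CAM[c];p=K@(R@np.asarray(X,float)+t);return p[:2]/p[2]
def tri(p,s):
    A=[];b=[]
    for c,q in(("top",p),("side",s)):
        o,d=ray(c,*q);d/=np.linalg.norm(d);P=np.eye(3)-np.outer(d,d);A.append(P);b.append(P@o)
    return np.linalg.lstsq(np.vstack(A),np.hstack(b),rcond=None)[0]
E
python3 - <<'E'
from h import *
f=lambda x,y:(375+x/10-.45,130+y/10-.45)
cs=[atz("top",*f(*p),.059) for p in((150,290),(283,342),(215,475),(90,412))]
print(np.round(cs,4),np.mean(cs,0))
k=atz("top",*f(305,140),.049);print(k); h=np.mean(cs,0);d=k-h;print(np.hypot(*d[:2]),np.degrees(np.arctan2(d[1],d[0])))
for i in range(4):
    e=cs[(i+1)%4]-cs[i];print(np.hypot(*e[:2]),np.degrees(np.arctan2(e[1],e[0])))
g=lambda x,y:(305+x/5-.4,110+y/5-.4)
for p in((67,47),(540,75),(528,470),(43,445)):print(atz("top",*g(*p),.003))
print(-CAM["top"][1].T@CAM["top"][2])
E
```

```text
[[ 0.5676 -0.2959  0.059 ]
 [ 0.5544 -0.3299  0.059 ]
 [ 0.5196 -0.312   0.059 ]
 [ 0.5355 -0.2802  0.059 ]] [ 0.5442586  -0.30449017  0.059     ]
[ 0.6104762 -0.3385745  0.049    ]
0.0744749074794841 -27.236335834596392
0.03645124164577377 -111.10108964769616
0.03921986378714637 152.7911815930851
0.03555496341806112 63.41437492880926
0.03573492364403276 -26.10007781650524
[ 0.68828851 -0.1115207   0.003     ]
[ 0.67669218 -0.37001568  0.003     ]
[ 0.45907274 -0.35953891  0.003     ]
[ 0.46916654 -0.1013524   0.003     ]
[ 0.31234114 -0.10627106  1.13035507]
```

View pics/c4.png

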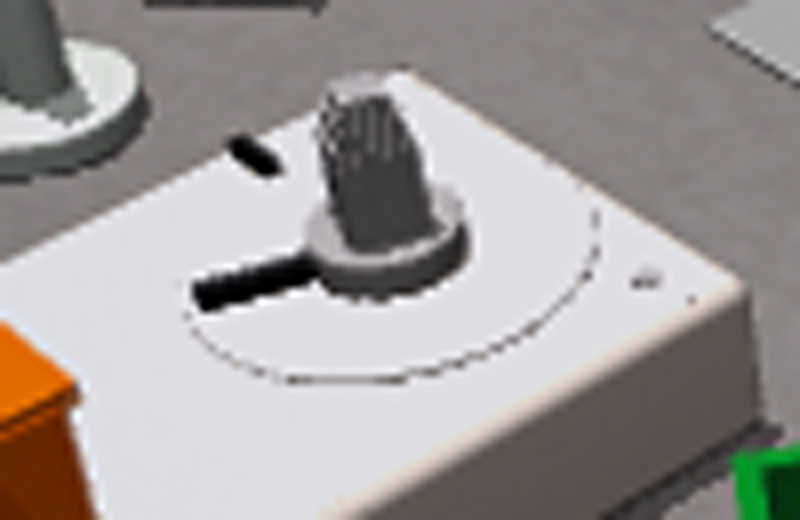

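```bash
python3 - <<'E'
from h import *
s=lambda x,y:(170+x/8-.44,195+y/8-.44)
t=lambda x,y:(200+x/7-.43,110+y/7-.43)
print("tip side",atz("side",*s(363,85),.104),"tip top",atz("top",*t(330,208),.104),"tri",tri(t(330,208),s(363,85)))
print("collar side",atz("side",*s(388,228),.062),"top",atz("top",*t(353,248),.062))
print("bar tri",tri(t(357,85),s(257,155)))
print("ptr tip tri",tri(t(220,203),s(200,297)))
for z in(.05,.055):
  for n,p in(("barO",(358,60)),("barI",(357,108)),("ptip",(220,203)),("pin",(292,230))):print(z,n,atz("top",*t(*p),z))
# station corners, top face
print("corner tri",tri(t(517,52),s(405,70)),tri(t(510,463),s(745,285)))
E
```

```text
tip side [0.59662269 0.06289637 0.104     ] tip top [0.6000949  0.06342478 0.104     ] tri [0.59955343 0.06263429 0.10283088]
collar side [0.59266291 0.06596611 0.062     ] top [0.59699263 0.06149149 0.062     ]
bar tri [0.6615363  0.06350587 0.05252167]
ptr tip tri [0.61495124 0.11155257 0.05381676]
0.05 barO [0.67204859 0.06392554 0.05      ]
0.05 barI [0.65358168 0.06368191 0.05      ]
0.05 ptip [0.61650491 0.11289998 0.05      ]
0.05 pin [0.6066667  0.08603781 0.05      ]
0.055 barO [0.67038383 0.06313785 0.055     ]
0.055 barI [0.65200239 0.06289535 0.055     ]
0.055 ptip [0.6150972  0.11188563 0.055     ]
0.055 pin [0.60530453 0.08514779 0.055     ]
corner tri [0.67731277 0.00505802 0.04531061] [0.52194082 0.00450782 0.04408062]
```

```bash
python3 -m pendant '[[[0.353,-0.0358,0],[0,0,0]],[[0.353,-0.0358,0],[0,0,0]],[[0.353,-0.0358,0],[0,0,0]],[[0.353,-0.0358,0],[0,0,0]],[[0.353,-0.0358,0],[0,0,0]],[[0.353,-0.0358,0],[0,0,0]],[[0.353,-0.0358,0],[0,0,0]],[[0.353,-0.0358,0],[0,0,0]],[[0.353,-0.0358,0],[0,0,0]],[[0.353,-0.0358,0],[0,0,0]]]' 1
python3 -m pendant '[[[0,0,0],[0,0,-0.1173]],[[0,0,0],[0,0,-0.1173]],[[0,0,0],[0,0,-0.1173]],[[0,0,0],[0,0,-0.1173]],[[0,0,0],[0,0,-0.1173]],[[0,0,0],[0,0,-0.1173]],[[0,0,0],[0,0,-0.1173]],[[0,0,0],[0,0,-0.1173]],[[0,0,0],[0,0,-0.1173]],[[0,0,0],[0,0,-0.1173]],[[0,0,0],[0,0,-0.1173]],[[0,0,0],[0,0,-0.1173]],[[0,0,0],[0,0,0]],[[0,0,0],[0,0,0]]]'
python3 - <<'E'
from h import *
import cv2
o=env.observe();print(o["q"],o["position"],o["tool_rot"])
for n in("side","top"):cv2.imwrite(f"pics/{n}1.png",env.get_image(n)["image"][:,:,::-1])
E
```

```text
time_s: 1.35
position: [0.5451, -0.3039, 0.2499]
tool_rot: [[0.897, 0.443, -0.001], [0.443, -0.897, 0.001], [-0.0, -0.001, -1.0]]
ft_force: [0.1, 0.3, 0.4]
grip_width: 0.0849
time_s: 3.1
position: [0.5442, -0.3046, 0.2501]
tool_rot: [[-0.889, 0.458, -0.0], [0.458, 0.889, 0.0], [0.001, 0.0, -1.0]]
ft_force: [1.1, -0.8, -0.3]
grip_width: 0.0852
[-4.01018088e+01  2.94078485e+01  6.16409934e+01  2.25685317e-03
  8.89811010e+01 -1.02866536e+02] [ 0.54416449 -0.30463149  0.25008881] [[-8.89134382e-01  4.57646055e-01 -3.74370491e-04]
 [ 4.57645934e-01  8.89134447e-01  3.66757510e-04]
 [ 5.00710827e-04  1.54767579e-04 -9.99999863e-01]]
```

```bash
python3 - <<'E'
import cv2
a=cv2.imread("pics/side1.png")[140:260,260:420]
cv2.imwrite("pics/s1c.png",cv2.resize(a,None,fx=5,fy=5,interpolation=cv2.INTER_CUBIC))
E
```

```text
(no output)
```

View pics/s1c.png

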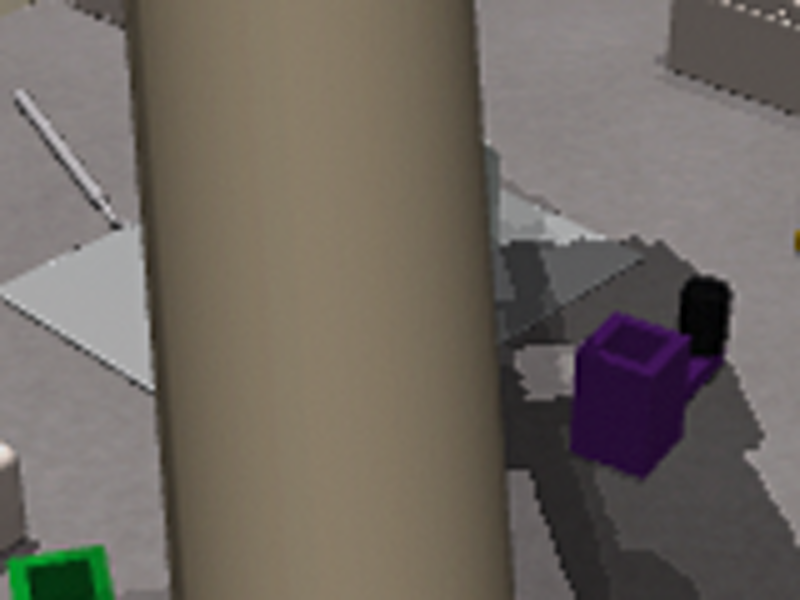

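View pics/side1.png

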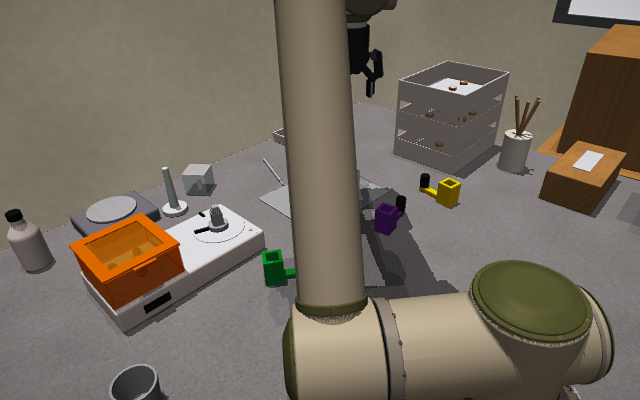

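The side camera's view of the crank is blocked by the arm. The top-view measurement gives a hub-to-knob distance of 74.5 mm, against the 75 mm stated, so I trust it and descend.

```bash
python3 -m pendant '[[[0,0,0.3],[0,0,0]],[[0,0,0.3],[0,0,0]],[[0,0,0.3],[0,0,0]],[[0,0,0.3],[0,0,0]],[[0,0,0.2],[0,0,0]],[[0,0,0.15],[0,0,0]],[[0,0,0.15],[0,0,0]],[[0,0,0.15],[0,0,0]],[[0,0,0.15],[0,0,0]],[[0,0,0.14],[0,0,0]],[[0,0,0],[0,0,0]],[[0,0,0],[0,0,0]]]' 1
python3 - <<'E'
from h import *
import cv2
for n in("side","top"):cv2.imwrite(f"pics/{n}2.png",env.get_image(n)["image"][:,:,::-1])
a=cv2.imread("pics/top2.png")[110:210,320:420]
cv2.imwrite("pics/t2c.png",cv2.resize(a,None,fx=6,fy=6,interpolation=cv2.INTER_CUBIC))
E
```

```text
time_s: 4.7
position: [0.5444, -0.3049, 0.0367]
tool_rot: [[-0.891, 0.454, 0.001], [0.454, 0.891, -0.0], [-0.001, -0.0, -1.0]]
ft_force: [-0.1, -1.6, -0.1]
grip_width: 0.0853
```

View pics/t2c.png

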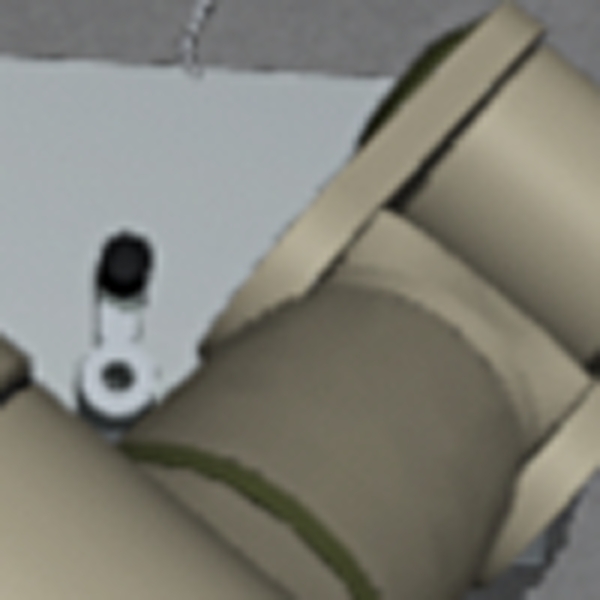

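The top view now shows only the wrist over the hub, with no sign of contact. I close gently.

```bash
python3 -m pendant '[[[0,0,0],[0,0,0]],[[0,0,0],[0,0,0]],[[0,0,0],[0,0,0]],[[0,0,0],[0,0,0]],[[0,0,0],[0,0,0]],[[0,0,0],[0,0,0]],[[0,0,0],[0,0,0]],[[0,0,0],[0,0,0]]]' -1 60
```

```text
time_s: 5.8
position: [0.5443, -0.3048, 0.0366]
tool_rot: [[-0.891, 0.454, 0.0], [0.454, 0.891, -0.0], [-0.0, -0.0, -1.0]]
ft_force: [-0.1, 0.5, 5.7]
grip_width: 0.0374
```

```bash
python3 -m pendant '[[[0,0,-0.1],[0,0,0]],[[0,0,-0.2],[0,0,0]],[[0,0,-0.3],[0,0,0]],[[0,0,-0.4],[0,0,0]],[[0,0,-0.4],[0,0,0]],[[0,0,-0.2],[0,0,0]],[[0.119,0.352,0],[0,0,0]],[[0.119,0.352,0],[0,0,0]],[[0.119,0.352,0],[0,0,0]],[[0.119,0.352,0],[0,0,0]],[[0.119,0.352,0],[0,0,0]],[[0.119,0.352,0],[0,0,0]],[[0.119,0.352,0],[0,0,0]],[[0.119,0.352,0],[0,0,0]],[[0.119,0.352,0],[0,0,0]],[[0.119,0.352,0],[0,0,0]],[[0,0,0],[0,0,-0.0778]],[[0,0,0],[0,0,0]],[[0,0,0],[0,0,0]]]'
python3 - <<'E'
from h import *
import cv2
o=env.observe();print(o["q"],o["position"],o["tool_rot"])
for n in("side","top"):cv2.imwrite(f"pics/{n}3.png",env.get_image(n)["image"][:,:,::-1])
a=cv2.imread("pics/side3.png")[120:240,160:280]
cv2.imwrite("pics/s3c.png",cv2.resize(a,None,fx=5,fy=5,interpolation=cv2.INTER_CUBIC))
E
```

```text
time_s: 8.18
position: [0.598, 0.0626, 0.1963]
tool_rot: [[-0.939, 0.345, -0.0], [0.345, 0.939, -0.0], [0.0, -0.0, -1.0]]
ft_force: [-1.0, -0.4, -2.2]
grip_width: 0.0375
[-5.29534017e+00  2.93034634e+01  7.09253197e+01 -3.04124835e-03
  7.97930786e+01 -7.51084119e+01] [0.59804463 0.06256124 0.1963148 ] [[-9.38574957e-01  3.45075212e-01 -3.84750739e-04]
 [ 3.45075244e-01  9.38575024e-01 -1.68029850e-05]
 [ 3.55319141e-04 -1.48538816e-04 -9.99999926e-01]]
```

View pics/side3.png

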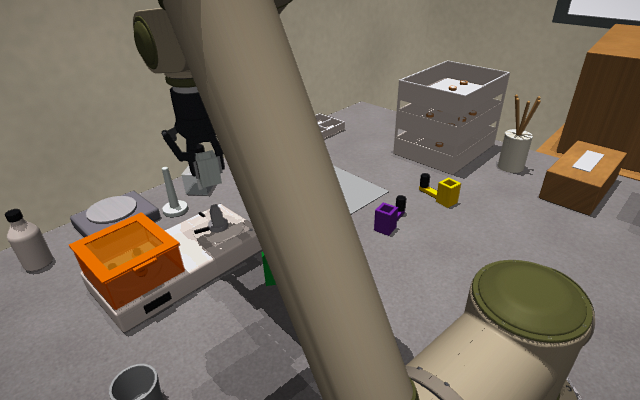

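View pics/top3.png

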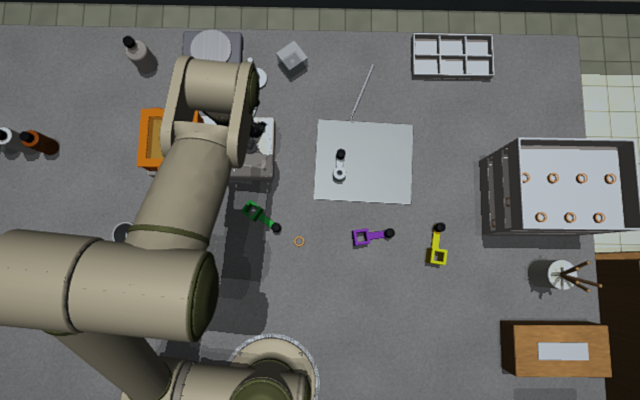

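The crank is held over the shaft and shows in the side view at (208,165). I overlay the predicted outlines to check for offsets.

```bash
cat >> h.py <<'E'
import cv2
def rz(a):
    c,s=np.cos(np.radians(a)),np.sin(np.radians(a));return np.array([[c,-s,0],[s,c,0],[0,0,1]])
def box(w,d,z0,z1,T,R):
    P=[];
    for z in(z0,z1):
        for x,y in((-1,-1),(1,-1),(1,1),(-1,1)):P.append(T+R@np.array([x*w/2,y*d/2,z]))
    return P
E_=[(0,1),(1,2),(2,3),(3,0),(4,5),(5,6),(6,7),(7,4),(0,4),(1,5),(2,6),(3,7)]
def overlay(cam,src,x0,y0,w,h,f,items,out):
    im=cv2.imread(src)[y0:y0+h,x0:x0+w];im=cv2.resize(im,None,fx=f,fy=f,interpolation=cv2.INTER_CUBIC)
    raw=im.copy()
    for P,col in items:
        q=[tuple(int(round(v)) for v in ((proj(cam,p)-[x0,y0]+.5)*f-.5)) for p in P]
        for a,b in E_:cv2.line(im,q[a],q[b],col,1,cv2.LINE_AA)
    cv2.imwrite(out,im)
E
python3 - <<'E'
from h import *
T=np.array([.598,.0626,.1963-.0336]);R=rz(-20.2)
hub=box(.038,.038,0,.056,T,R)
S=np.array([.598,.063,.062]);sh=box(.022,.022,0,.026,S,rz(70));tip=box(.012,.012,.0419,.042,S,rz(70))
overlay("side","pics/side3.png",165,130,80,115,6,[(hub,(0,0,255)),(sh,(0,255,0)),(tip,(0,255,0))],"pics/o3.png")
E
```

```text
(no output)
```

View pics/o3.png

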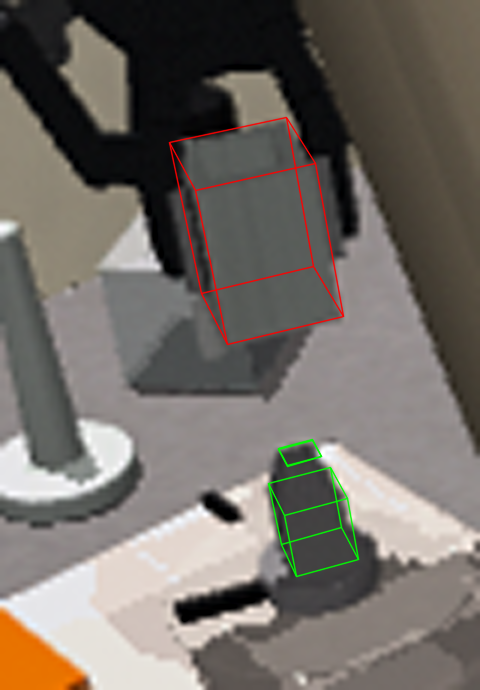

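The outlines match the hub and shaft to about a pixel. I lower the crank slowly and watch the force.

```bash
python3 -m pendant '[[[0,0,0.2],[0,0,0]],[[0,0,0.2],[0,0,0]],[[0,0,0.15],[0,0,0]],[[0,0,0.05],[0,0,0]],[[0,0,0.04],[0,0,0]],[[0,0,0.04],[0,0,0]],[[0,0,0.04],[0,0,0]],[[0,0,0],[0,0,0]]]'
python3 -m pendant '[[[0,0,0.03],[0,0,0]],[[0,0,0.03],[0,0,0]],[[0,0,0.03],[0,0,0]],[[0,0,0],[0,0,0]]]'
```

```text
time_s: 9.28
position: [0.5981, 0.0629, 0.1241]
tool_rot: [[-0.94, 0.343, -0.0], [0.343, 0.94, 0.0], [0.0, -0.0, -1.0]]
ft_force: [0.6, -0.2, -1.7]
grip_width: 0.0374
time_s: 9.78
position: [0.5981, 0.063, 0.115]
tool_rot: [[-0.94, 0.342, -0.001], [0.342, 0.94, 0.0], [0.001, -0.0, -1.0]]
ft_force: [0.1, -0.1, -0.8]
grip_width: 0.0373
```

```bash
python3 -m pendant '[[[0,0,0.04],[0,0,0]],[[0,0,0.04],[0,0,0]],[[0,0,0.04],[0,0,0]],[[0,0,0.03],[0,0,0]],[[0,0,0.02],[0,0,0]],[[0,0,0],[0,0,0]]]'
python3 -m pendant '[[[0,0,0.015],[0,0,0]],[[0,0,0.01],[0,0,0]],[[0,0,0],[0,0,0]]]'
```

```text
time_s: 10.52
position: [0.5981, 0.063, 0.0982]
tool_rot: [[-0.94, 0.342, -0.0], [0.342, 0.94, 0.0], [0.0, -0.0, -1.0]]
ft_force: [-0.6, -0.3, -1.9]
grip_width: 0.0373
time_s: 10.9
position: [0.5981, 0.0629, 0.0958]
tool_rot: [[-0.94, 0.342, -0.0], [0.342, 0.94, 0.0], [0.0, -0.0, -1.0]]
ft_force: [0.4, 0.1, -1.8]
grip_width: 0.0375
```

```bash
python3 -m pendant '[[[0,0,0.01],[0,0,0]],[[0,0,0.01],[0,0,0]],[[0,0,0],[0,0,0]]]'
python3 - <<'E'
from h import *
cv2.imwrite("pics/side4.png",env.get_image("side")["image"][:,:,::-1])
print(env.observe()["ft_force"])
T=np.array([.598,.063,.062]);hub=box(.038,.038,0,.056,T,rz(-20))
overlay("side","pics/side4.png",165,160,80,90,7,[(hub,(0,0,255))],"pics/o4.png")
E
```

```text
time_s: 11.28
position: [0.5982, 0.063, 0.0956]
tool_rot: [[-0.94, 0.342, 0.001], [0.342, 0.94, -0.0], [-0.001, 0.0, -1.0]]
ft_force: [-4.8, -0.2, 11.8]
grip_width: 0.0373
[-4.43167725  0.32051288 11.65132883]
```

View pics/o4.png

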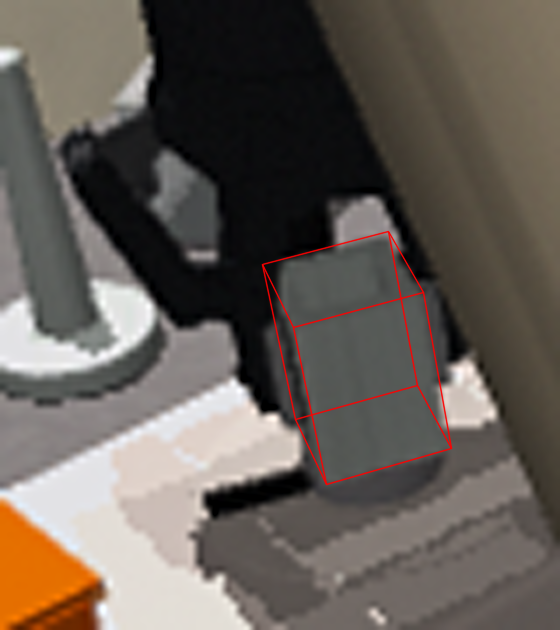

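It is seated: z matches what was predicted, with 12 N of contact. I ease off slightly and turn clockwise (+tool z).

```bash
python3 -m pendant '[[[0,0,-0.01],[0,0,0]],[[0,0,0],[0,0,0.03]],[[0,0,0],[0,0,0.06]],[[0,0,0],[0,0,0.06]],[[0,0,0],[0,0,0.06]],[[0,0,0],[0,0,0.06]],[[0,0,0],[0,0,0.06]],[[0,0,0],[0,0,0.06]],[[0,0,0],[0,0,0.06]],[[0,0,0],[0,0,0.06]],[[0,0,0],[0,0,0.06]],[[0,0,0],[0,0,0.06]],[[0,0,0],[0,0,0.05]],[[0,0,0],[0,0,0.03]],[[0,0,0],[0,0,0.02]],[[0,0,0],[0,0,0]]]'
python3 - <<'E'
from h import *
o=env.observe();print(o["ft_force"],o["wrist_torque"],o["q"])
for n in("side","top"):cv2.imwrite(f"pics/{n}5.png",env.get_image(n)["image"][:,:,::-1])
overlay("side","pics/side5.png",165,160,100,90,7,[],"pics/o5.png")
overlay("top","pics/top5.png",190,100,100,90,7,[],"pics/o5t.png")
E
```

```text
time_s: 13.32
position: [0.5981, 0.0635, 0.0956]
tool_rot: [[-0.074, 0.997, 0.0], [0.997, 0.074, 0.001], [0.001, 0.001, -1.0]]
ft_force: [-3.4, 3.4, 7.0]
grip_width: 0.0372
[-3.4495705   3.35703706  6.98806269] [ 0.35404084  0.57392019 -0.07085633] [-5.22479550e+00  3.51953285e+01  7.84164516e+01  4.11272976e-02
  6.63648581e+01 -9.51164745e+00]
```

View pics/o5.png

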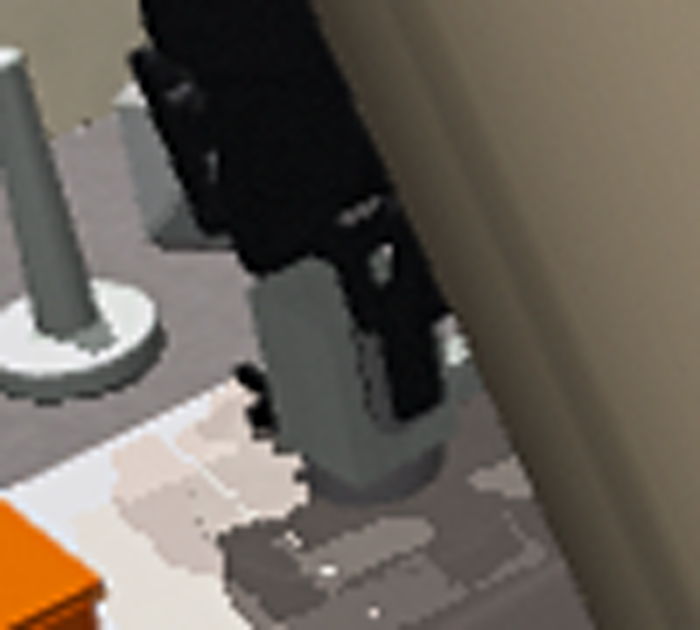

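View pics/o5t.png

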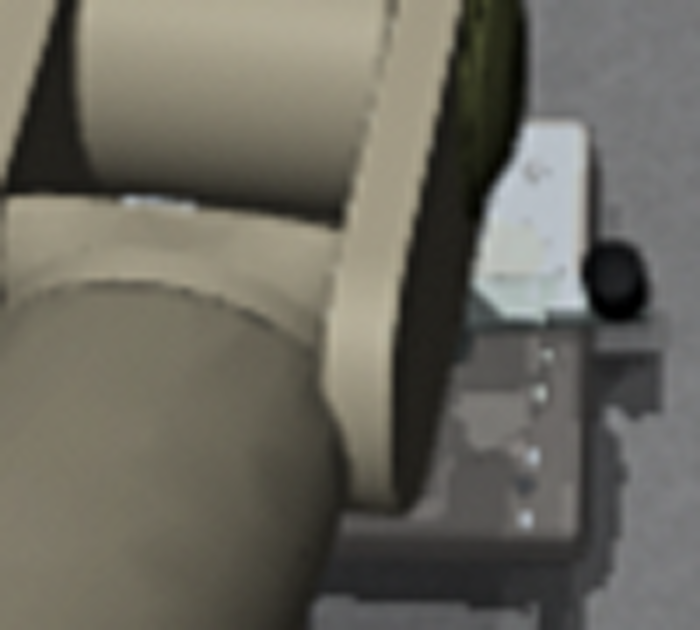

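```bash
python3 - <<'E'
from h import *
C=np.array([.598,.063,0])
def ptr(a,z0=.046,z1=.052,w=.006,r0=.02,r1=.05):
    R=rz(a);return box(r1-r0,w,z0,z1,C+R@np.array([(r0+r1)/2,0,0]),R)
bar=box(.018,.005,.045,.051,C+[.064,0,0],np.eye(3))
# calibrate pointer height/width on the initial image
overlay("side","pics/side0.png",180,195,60,50,13,[(ptr(70),(0,0,255)),(bar,(0,255,0))],"pics/p0.png")
overlay("side","pics/side5.png",180,195,60,50,13,[(ptr(10),(0,0,255)),(bar,(0,255,0))],"pics/p5.png")
E
```

```text
(no output)
```

View pics/p0.png

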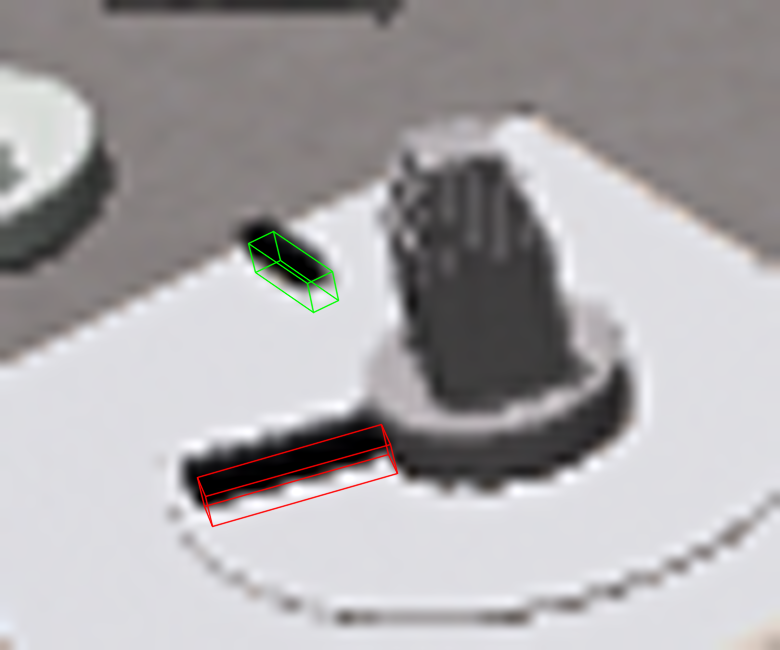

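View pics/p5.png

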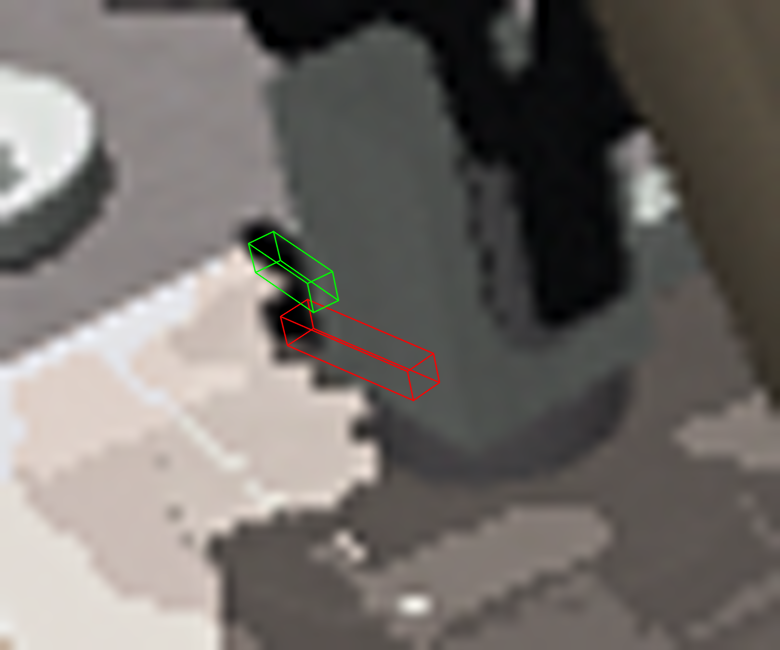

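```bash
python3 -m pendant '[[[0,0,0],[0,0,0.03]],[[0,0,0],[0,0,0.03]],[[0,0,0],[0,0,0.03]],[[0,0,0],[0,0,0.02]],[[0,0,0],[0,0,0]]]'
python3 - <<'E'
from h import *
C=np.array([.598,.063,0])
def ptr(a,z0=.046,z1=.052,w=.006,r0=.02,r1=.05):
    R=rz(a);return box(r1-r0,w,z0,z1,C+R@np.array([(r0+r1)/2,0,.002]),R)
bar=box(.018,.005,.045,.051,C+[.064,0,.002],np.eye(3))
cv2.imwrite("pics/side6.png",env.get_image("side")["image"][:,:,::-1])
overlay("side","pics/side6.png",180,195,60,50,13,[(ptr(0),(0,0,255)),(bar,(0,255,0))],"pics/p6.png")
E
```

```text
time_s: 14.05
position: [0.5981, 0.0635, 0.0956]
tool_rot: [[0.098, 0.995, 0.001], [0.995, -0.098, 0.001], [0.001, 0.0, -1.0]]
ft_force: [-2.5, 1.8, 6.8]
grip_width: 0.0372
```

View pics/p6.png

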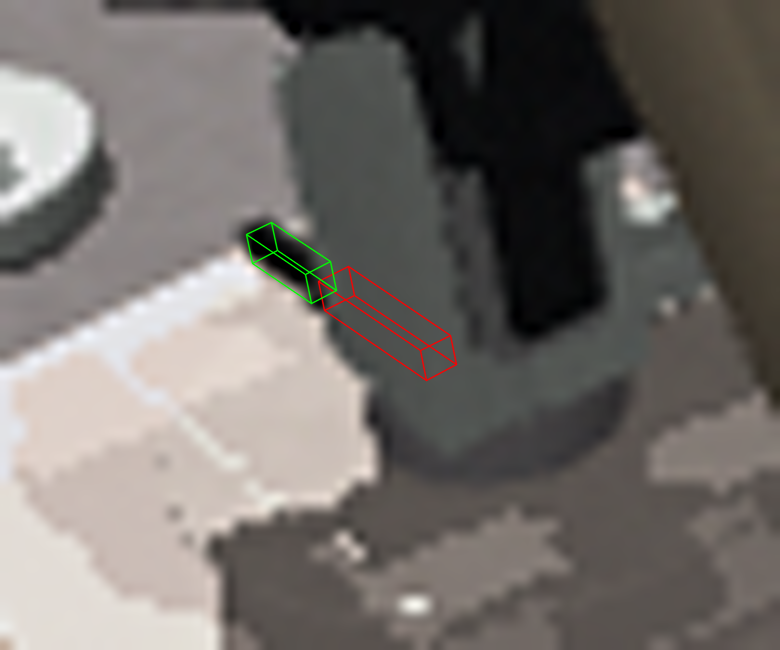

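The pointer is now hidden behind the hub, so it is close to the bar. I back off within the play, lift clear, move aside and look from both cameras.

```bash
python3 -m pendant '[[[0,0,0],[0,0,-0.03]],[[0,0,0],[0,0,-0.03]],[[0,0,-0.02],[0,0,0]],[[0,0,-0.04],[0,0,0]],[[0,0,-0.08],[0,0,0]],[[0,0,-0.15],[0,0,0]],[[0,0,-0.2],[0,0,0]],[[0,0,-0.3],[0,0,0]],[[0,0,-0.35],[0,0,0]],[[-0.4,0,0],[0,0,0]],[[-0.5,0,0],[0,0,0]],[[-0.5,0,0],[0,0,0]],[[-0.5,0,0],[0,0,0]],[[-0.5,0,0],[0,0,0]],[[-0.4,0,0],[0,0,0]],[[0,0,0],[0,0,0]],[[0,0,0],[0,0,0]]]'
python3 - <<'E'
from h import *
for n in("side","top"):cv2.imwrite(f"pics/{n}7.png",env.get_image(n)["image"][:,:,::-1])
overlay("side","pics/side7.png",180,190,60,50,12,[],"pics/p7s.png")
overlay("top","pics/top7.png",210,110,70,60,11,[],"pics/p7t.png")
E
```

```text
time_s: 16.23
position: [0.597, -0.2166, 0.2094]
tool_rot: [[0.004, 1.0, 0.0], [1.0, -0.004, 0.0], [0.0, 0.0, -1.0]]
ft_force: [-0.8, -0.4, -2.1]
grip_width: 0.0375
```

View pics/p7s.png

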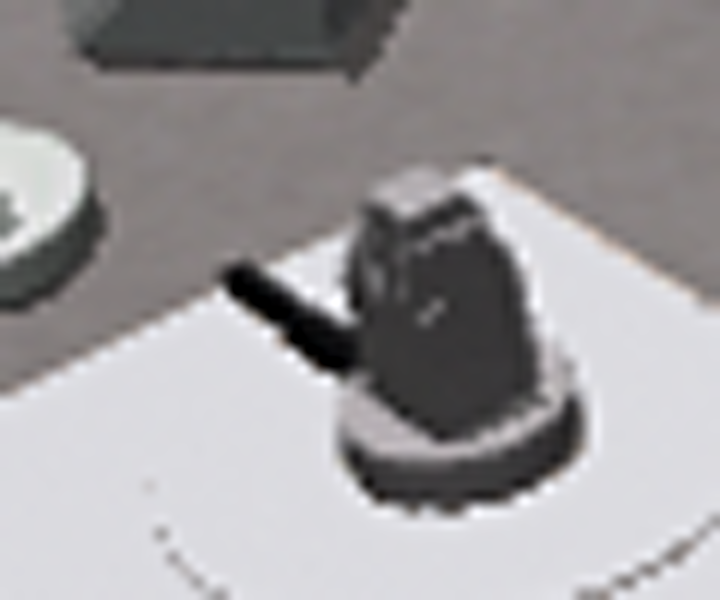

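View pics/p7t.png

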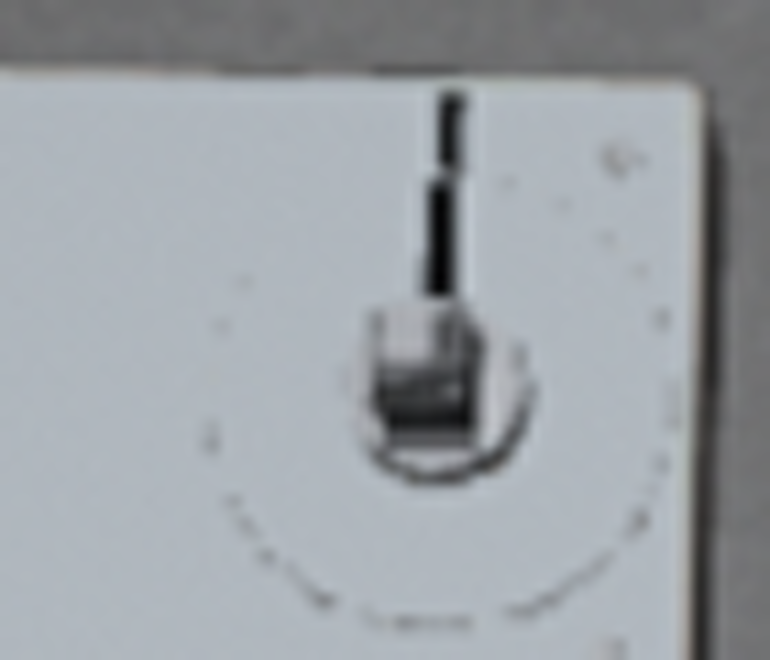

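View pics/top7.png

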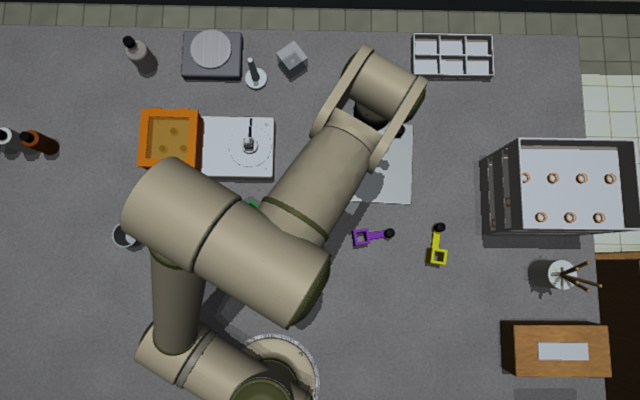

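```bash
python3 - <<'E'
from h import *
im=cv2.imread("pics/top7.png")[:,:,::-1].astype(float).sum(2)
for v in range(116,140):
    r=im[v,244:258]; w=np.clip(400-r,0,None); 
    if w.sum()>100 : print(v,round((w*np.arange(244,258)).sum()/w.sum(),2),int(w.sum()), np.round(atz("top",(w*np.arange(244,258)).sum()/w.sum(),v,.05),4)[:2])
E
```

```text
116 249.3 1284 [0.6778 0.0678]
118 250.52 149 [0.6724 0.0644]
119 250.53 504 [0.6697 0.0643]
120 250.42 493 [0.667  0.0645]
121 250.36 476 [0.6643 0.0646]
122 250.36 478 [0.6616 0.0645]
123 250.37 483 [0.6589 0.0644]
124 250.38 471 [0.6563 0.0643]
125 250.5 236 [0.6536 0.0639]
126 249.93 312 [0.6509 0.0653]
127 249.66 628 [0.6482 0.0659]
128 249.65 708 [0.6455 0.0658]
129 249.65 702 [0.6428 0.0657]
130 249.65 706 [0.6401 0.0656]
131 249.65 700 [0.6375 0.0655]
132 249.65 696 [0.6348 0.0654]
133 249.64 724 [0.6321 0.0654]
134 249.55 767 [0.6294 0.0655]
135 249.51 788 [0.6268 0.0655]
136 249.53 670 [0.6241 0.0654]
138 250.59 125 [0.6188 0.0625]
139 250.66 374 [0.6161 0.0622]
```

```bash
python3 - <<'E'
from h import *
im=cv2.cvtColor(cv2.imread("pics/top0.png"),cv2.COLOR_BGR2GRAY).astype(float)
# right edge: white->grey subpixel
P=[]
for v in range(122,172):
    r=im[v,262:282];lo,hi=r[-3:].mean(),r[:4].mean()
    i=np.where(r<(140))[0][0];u=262+i-1+(r[i-1]-140)/(r[i-1]-r[i]);P.append(atz("top",u,v,.045)[:2])
P=np.array(P);a=np.polyfit(P[:,0],P[:,1],1)
res=P[:,1]-np.polyval(a,P[:,0]);k=abs(res)<.001;a=np.polyfit(P[k,0],P[k,1],1);print("right edge",np.degrees(np.arctan(a[0])),k.sum())
P=[]
for u in range(206,270):
    c=im[108:125,u];i=np.where(c>140)[0][0];v=108+i-1+(140-c[i-1])/(c[i]-c[i-1]);P.append(atz("top",u,v,.045)[:2])
P=np.array(P);a=np.polyfit(P[:,1],P[:,0],1);res=P[:,0]-np.polyval(a,P[:,1]);k=abs(res)<.001;a=np.polyfit(P[k,1],P[k,0],1);print("far edge",-np.degrees(np.arctan(a[0])),k.sum())
E
```

```text
right edge -0.12953869389837303 50
far edge -0.14488765128020398 64
```

By this measurement the pointer is about 1.7° short of the bar, with offset 1.0 mm at 40 mm radius. There is plenty of time, so I put the crank back on and trim.

```bash
python3 -m pendant '[[[0.4,0,0],[0,0,0]],[[0.5,0,0],[0,0,0]],[[0.5,0,0],[0,0,0]],[[0.5,0,0],[0,0,0]],[[0.5,0,0],[0,0,0]],[[0.4,0.01,0],[0,0,0]],[[0,0,0],[0,0,0]],[[0,0,0.2],[0,0,0]],[[0,0,0.2],[0,0,0]],[[0,0,0.2],[0,0,0]],[[0,0,0.1],[0,0,0]],[[0,0,0.05],[0,0,0]],[[0,0,0.05],[0,0,0]],[[0,0,0.04],[0,0,0]],[[0,0,0.04],[0,0,0]],[[0,0,0],[0,0,0]]]'
python3 -m pendant '[[[0,0,0.04],[0,0,0]],[[0,0,0.04],[0,0,0]],[[0,0,0.04],[0,0,0]],[[0,0,0.04],[0,0,0]],[[0,0,0.03],[0,0,0]],[[0,0,0.02],[0,0,0]],[[0,0,0.02],[0,0,0]],[[0,0,0],[0,0,0]]]'
```

```text
time_s: 18.32
position: [0.5991, 0.063, 0.1206]
tool_rot: [[0.004, 1.0, -0.0], [1.0, -0.004, 0.0], [0.0, -0.0, -1.0]]
ft_force: [-0.2, 0.8, -1.2]
grip_width: 0.0374
time_s: 19.32
position: [0.599, 0.063, 0.0975]
tool_rot: [[0.004, 1.0, -0.001], [1.0, -0.004, 0.0], [0.0, -0.001, -1.0]]
ft_force: [-1.5, 1.2, -3.2]
grip_width: 0.0373
```

```bash
python3 -m pendant '[[[0,-0.008,0.015],[0,0,0]],[[0,0,0.01],[0,0,0]],[[0,0,0],[0,0,0.03]],[[0,0,0],[0,0,0.03]],[[0,0,0],[0,0,0.015]],[[0,0,0],[0,0,0]],[[0,0,0],[0,0,0]]]'
python3 -c "
from h import *
r=env.observe()['tool_rot'];print(np.degrees(np.arctan2(r[1,1],r[0,1])))"
```

```text
time_s: 20.2
position: [0.5983, 0.0633, 0.0956]
tool_rot: [[0.121, 0.993, 0.0], [0.993, -0.121, 0.001], [0.001, -0.0, -1.0]]
ft_force: [-4.7, 3.4, 4.9]
grip_width: 0.0374
-6.944493867461444
```

```bash
python3 -m pendant '[[[0,0,0],[0,0,0.005]],[[0,0,0],[0,0,0]],[[0,0,0],[0,0,-0.03]],[[0,0,0],[0,0,-0.035]],[[0,0,-0.02],[0,0,0]],[[0,0,-0.04],[0,0,0]],[[0,0,-0.08],[0,0,0]],[[0,0,-0.15],[0,0,0]],[[0,0,-0.2],[0,0,0]],[[0,0,-0.3],[0,0,0]],[[0,0,-0.35],[0,0,0]],[[-0.4,0,0],[0,0,0]],[[-0.5,0,0],[0,0,0]],[[-0.5,0,0],[0,0,0]],[[-0.5,0,0],[0,0,0]],[[-0.5,0,0],[0,0,0]],[[-0.4,0,0],[0,0,0]],[[0,0,0],[0,0,0]],[[0,0,0],[0,0,0]]]'
python3 - <<'E'
from h import *
for n in("side","top"):cv2.imwrite(f"pics/{n}8.png",env.get_image(n)["image"][:,:,::-1])
overlay("top","pics/top8.png",210,110,70,60,11,[],"pics/p8t.png")
im=cv2.imread("pics/top8.png").astype(float).sum(2)
for v in range(118,139,2):
    r=im[v,244:258]; w=np.clip(400-r,0,None);u=(w*np.arange(244,258)).sum()/w.sum();print(v,round(u,2),np.round(atz("top",u,v,.05),4)[:2])
E
```

```text
time_s: 22.58
position: [0.5907, -0.2163, 0.2099]
tool_rot: [[0.027, 1.0, 0.0], [1.0, -0.027, 0.0], [0.0, 0.0, -1.0]]
ft_force: [-0.2, 1.0, -2.6]
grip_width: 0.0373
118 250.52 [0.6724 0.0644]
120 250.42 [0.667  0.0645]
122 250.37 [0.6616 0.0645]
124 250.38 [0.6563 0.0643]
126 250.46 [0.6509 0.0639]
128 250.52 [0.6455 0.0636]
130 250.52 [0.6402 0.0634]
132 250.3 [0.6348 0.0637]
134 250.16 [0.6295 0.0639]
136 250.02 [0.6241 0.0641]
138 250.87 [0.6188 0.0618]
```

View pics/p8t.png

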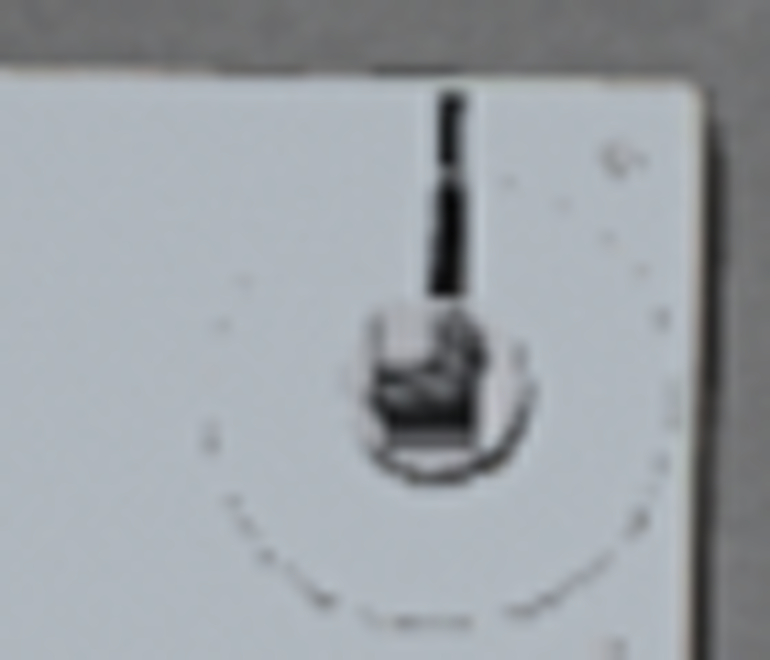

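View pics/side8.png

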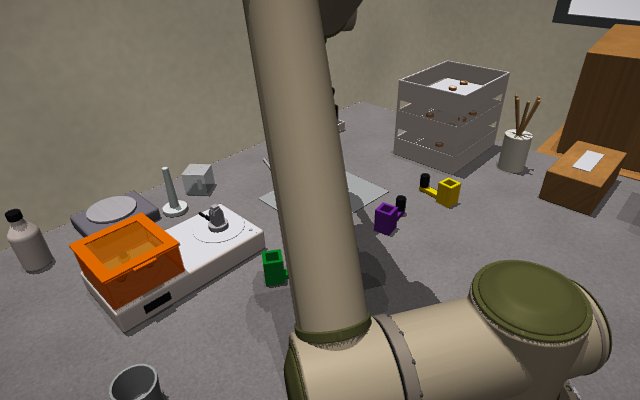

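The pointer (top crop, tip at (449,182)) now lines up with the bar (452,95–172). I measure within about 1°. Next I set the crank down on a free patch of the mat near (0.575, -0.26), clear of the round crank.

```bash
python3 -m pendant '[[[-0.22,-0.08,0],[0,0,0]],[[-0.22,-0.08,0],[0,0,0]],[[0,0,0.3],[0,0,0]],[[0,0,0.3],[0,0,0]],[[0,0,0.3],[0,0,0]],[[0,0,0.3],[0,0,0]],[[0,0,0.2],[0,0,0]],[[0,0,0.1],[0,0,0]],[[0,0,0.1],[0,0,0]],[[0,0,0.05],[0,0,0]],[[0,0,0.03],[0,0,0]],[[0,0,0],[0,0,0]],[[0,0,0],[0,0,0]]]'

```

```text
time_s: 24.3
position: [0.5736, -0.2605, 0.0417]
tool_rot: [[0.027, 1.0, 0.001], [1.0, -0.027, -0.0], [-0.0, 0.001, -1.0]]
ft_force: [-0.2, 0.1, -3.0]
grip_width: 0.0373
```

```bash
python3 -m pendant '[[[0,0,0.01],[0,0,0]],[[0,0,0.01],[0,0,0]],[[0,0,0.01],[0,0,0]],[[0,0,0],[0,0,0]],[[0,0,0],[0,0,0]]]'

```

```text
time_s: 24.92
position: [0.5735, -0.2605, 0.0384]
tool_rot: [[0.028, 1.0, 0.0], [1.0, -0.028, -0.0], [-0.0, 0.0, -1.0]]
ft_force: [-0.6, 0.5, -1.3]
grip_width: 0.0374
```

```bash
python3 -m pendant '[[[0,0,0.008],[0,0,0]],[[0,0,0.007],[0,0,0]],[[0,0,0.003],[0,0,0]],[[0,0,0],[0,0,0]],[[0,0,0],[0,0,0]]]'

```

```text
time_s: 25.55
position: [0.5735, -0.2605, 0.0366]
tool_rot: [[0.027, 1.0, 0.0], [1.0, -0.027, -0.0], [-0.0, 0.0, -1.0]]
ft_force: [-0.8, 0.2, 0.4]
grip_width: 0.0376
```

```bash
python3 -m pendant '[[[0,0,0.003],[0,0,0]],[[0,0,0],[0,0,0]]]'
python3 -m pendant '[[[0,0,0],[0,0,0]],[[0,0,0],[0,0,0]],[[0,0,0],[0,0,0]],[[0,0,0],[0,0,0]],[[0,0,0],[0,0,0]],[[0,0,0],[0,0,0]],[[0,0,0],[0,0,0]],[[0,0,0],[0,0,0]]]' 1

```

```text
time_s: 25.8
position: [0.5735, -0.2605, 0.0366]
tool_rot: [[0.027, 1.0, 0.0], [1.0, -0.027, -0.0], [-0.0, 0.0, -1.0]]
ft_force: [-3.1, 2.0, 5.4]
grip_width: 0.0374
time_s: 26.8
position: [0.5735, -0.2605, 0.0362]
tool_rot: [[0.027, 1.0, -0.0], [1.0, -0.027, 0.0], [0.0, -0.0, -1.0]]
ft_force: [0.2, 0.3, -0.0]
grip_width: 0.0857
```

```bash
python3 -m pendant '[[[0,0,-0.1],[0,0,0]],[[0,0,-0.2],[0,0,0]],[[0,0,-0.4],[0,0,0]],[[0,0,-0.5],[0,0,0]],[[0,0,-0.5],[0,0,0]],[[0,0,-0.4],[0,0,0]],[[-0.4,-0.4,0],[0,0,0]],[[-0.4,-0.4,0],[0,0,0]],[[-0.4,-0.4,0],[0,0,0]],[[-0.4,-0.4,0],[0,0,0]],[[-0.4,-0.4,0],[0,0,0]],[[-0.4,-0.4,0],[0,0,0]],[[-0.4,-0.4,0],[0,0,0]],[[0,0,0],[0,0,0]],[[0,0,0],[0,0,0]]]'
python3 - <<'E'
from h import *
for n in("side","top"):cv2.imwrite(f"pics/{n}9.png",env.get_image(n)["image"][:,:,::-1])
overlay("side","pics/side9.png",180,190,60,50,12,[],"pics/p9s.png")
E
```

```text
time_s: 28.68
position: [0.2861, -0.5323, 0.2467]
tool_rot: [[0.028, 1.0, 0.0], [1.0, -0.028, -0.0], [-0.0, 0.0, -1.0]]
ft_force: [0.6, 0.2, 0.6]
grip_width: 0.0855
```

View pics/top9.png

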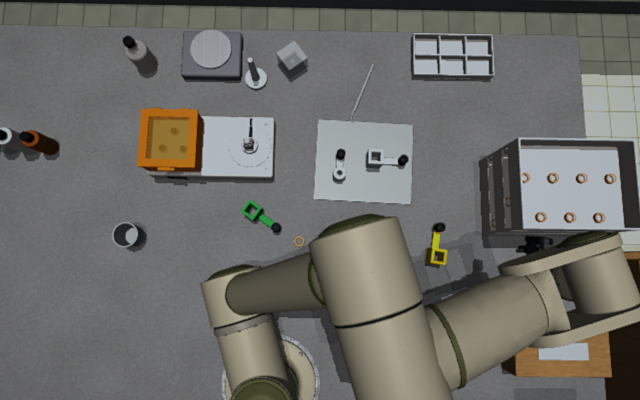

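View pics/side9.png

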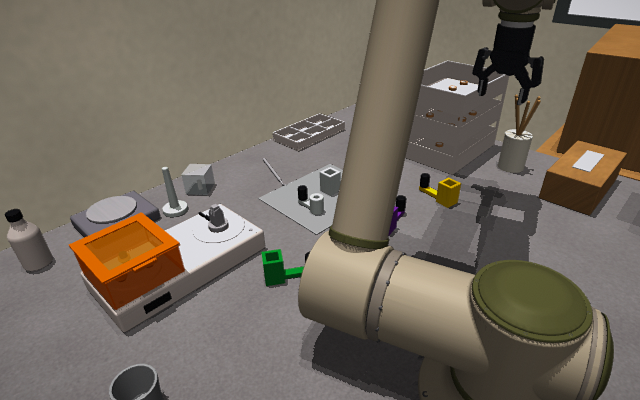

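View pics/p9s.png

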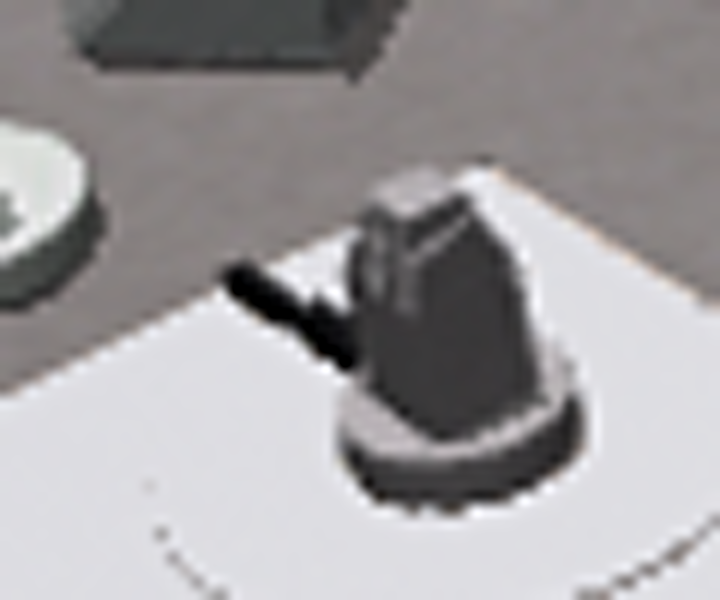

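The top view shows the crank standing flat on the mat at (377,158), with its knob at (403,160). The pointer is in line with the bar in both views, and the gripper is clear of everything. I hand in the job.

```bash
python3 -c "
from rig import env
env.close_job()"
```

```text
the job is handed in; nothing more can be done
```

The turntable is at its index mark, and the square-socket crank is back on the mat, standing flat on its underside. I handed the job in at about 29 s.

- **Turning:** I pushed the crank down onto the shaft until it seated and turned it clockwise. After the first turn, the pointer measured about 1.7° short of the bar. I put the crank back on, turned it a little further and lifted it off again.
- **Pointer check:** In the last pictures from both cameras the pointer lines up with the bar. From the top view I estimate it is within 1°, perhaps slightly past. The trim shifted the pointer by 2.9° in the pictures where 1.7° was intended; I put that down to pixel resolution and did not settle it further.
- **Crank and robot:** I saw only light contact forces, up to about 12 N, while seating the crank and setting it down. At the end the gripper was open, clear of everything and reading no force.

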